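# Fit the keyed shaft into the gear unit's hub and hold it home

## Task

Slide the yellow-framed guard of the gear unit all the way open, then take the keyed shaft out of its wooden block and put its nose into the hub; turn it until the key slips into the keyway and push it fully home, against the spring in the bore, until its shoulder sits on the hub. The spring lifts the shaft out again if you let go, so finish while still gripping the shaft by its square end and pressing it home, with the guard left open (a colleague then fits the retaining screw); leave the dish, the oil can and the pliers where they are.

Things in the scene. Friction and masses are not known exactly. Their poses are not given: they have to be found in the camera images.
- drive: Gear unit with motor, fixed, in a card tray with walls 55 mm high. 164 mm (x) by 336 mm (y). Origin: centre of its underside, at bench height; z up. The hub's axis is at x 0, y -80 mm. Two aluminium guard rails run along y at x = +-70 to 81 mm. Without the guard's handle nothing of it is higher than 115 mm.
- guard_handle (a point): Middle of the black bar handle on the sliding guard (yellow frame 142 x 136 mm, clear pane, over the hub when shut); axes as the gear unit's. Bar: 82 mm long (x), 14 mm wide (y), 12 mm high, this point 143 mm above the bench; the guard's top is 32 mm below the point, so the bar can be pinched from above. The guard opens along +y.
- guard (a joint): Opening of the guard in m: 0 shut, 0.150 fully open against its stop; it starts between 0 and 0.03. It stays where it is left; sliding friction about 2.5 N.
- hub: Steel hub, 66 mm diameter, facing up. Origin: centre of the bore's mouth on its flat top face, 91 mm above the bench; z up, x from the axis through the keyway. Bore 29 mm diameter, 52 mm deep; keyway 10.4 mm wide, reaching 20 mm from the axis, over the full depth. It sits on a worm gear: it stands wherever it was left and takes over 1 N m to turn, so turn the shaft, not the hub.
- spring_pad (a joint): Travel in m of the spring-loaded pad in the bore. Untouched (0) its top is 38 mm below the hub's face; it pushes back with 5 N at 0 and 10.6 N at 0.008, where it is when the shaft is fully home.
- shaft: Steel shaft, 107 mm long, 0.36 to 0.54 kg, upright. Origin: tip of the nose; z up along it, x towards the key. From the tip: 26 mm diameter to 46 mm (first 4 mm tapered to 19); brass key 8 mm wide from 21 to 45 mm, reaching 18 mm from the axis at +x; shoulder 44 mm diameter, 46 to 54 mm; neck 30 mm diameter to 62; square end 22 x 22 mm to 107. Home: tip 46 mm below the hub's face.
- shaft_grip (a point): Middle of the shaft's square end, on its axis, 84.5 mm above the tip; axes as the shaft's, the square's faces look along x and y. Grip it here. A red paint mark on the top and upper side of the square shows the side of the key (+x).
- shaft_block: Fixed hardwood block, 70 mm (x) by 130 mm (y) by 32 mm high, on the bench. Origin: centre of its underside. Two holes of 27.5 mm diameter, 18 mm deep, at y = +30 and -30 mm; the shaft stands in the one at +30 mm, its tip 14 mm above the bench.
- parts_dish: Bystander: small round alloy dish with white bits, 108 mm across, 26 mm high. Origin: centre of its underside.
- oil_can: Bystander: red pump oil can with a thin spout, 72 x 121 x 158 mm. Origin: centre of its underside.
- nose_pliers: Bystander: yellow-handled pliers lying flat, 183 mm long. Origin: centre of its underside.
There are look-alikes about, which are no part of the job. What is shaped like the shaft but turquoise is not meant.

How it is judged:
By the outcome, as a careful person would: the job done as asked, in the order asked, and still so for the second after the job is handed in, while the arm keeps its last pose, push and grip.
It also fails if it takes over 58 s, if anything falls off the work surface, if the arm or the gripper's body presses on something with over 40 N, if the wrist force passes 120 N, or if a joint passes its speed limit or range.

## Robot

A 7-joint arm with a two-finger parallel gripper is mounted at the origin on a cart in front of the work surface, level with it; the furniture and walls round the work are solid. World frame = base frame: x ahead of the robot, y to its left, z up, the work surface at z = 0. Lengths are in m, angles in degrees, forces in N, time in s.
With the tool pointing down it reaches from about 0.425 to 0.95 m from the base axis. Payload 4.7 kg.
Tool frame: the origin (TCP) lies between the finger pads, 19 mm behind the fingertips; this is the grasp point; z points along the fingers, y is the line along which they close (so a half turn about z gives the same grasp; the last joint's range is limited). The gripper opens to 85 mm and grips with 20 to 120 N. Pads are 22 mm wide; open, the fingers measure 114 mm over their backs; the gripper's body (76 mm by 85 mm) begins 54 mm behind the grasp point. The pads swing forward as they close: fully open they stand 13 mm farther back than shut.
Start: joints at [61.541, 26.849, -2.785, 87.806, 1.381, 65.374, -4.715], TCP at [0.304, -0.602, 0.25] pointing down, gripper open.
Joint ranges: [-148.3, 148.3], [-19.14, 114.17], [-79.39, 73.82], [5.75, 140.21], [-59.74, 239.74], [12.07, 113.84], [-152.46, 152.46]. Speed limits (degrees/s): [147.25, 147.25, 180, 180, 180, 180, 180].

## Interface

Orientations are given as [roll, pitch, yaw] about the fixed x, y, z axes, in that order (R = Rz(yaw) Ry(pitch) Rx(roll)).
In Python, from station import robot gives the robot as it stands. The module is installed in compiled form; this text tells all that it offers.
- The arm moves only by the tool send_rows, never from a script. Its argument "plan" is a list that holds one entry, the list of rows, each a list of 7 numbers: the turn, a rotation vector about the tool's x, y, z in degrees, then the shift along the tool's x, y, z in cm, then the gripper's target within -1 to 1 (fully open at 1, half-way at 0, shut at -1). A call has 1 to 12 rows; each row shifts and turns the commanded pose from where the row before left it, along the tool's axes as they then stand; what a row does not reach is not made up. A row lasts 1/12 s, in which the tool goes at most 41.7 mm and 7.16 degrees, less where a joint would pass 70% of its speed; a pose out of reach is approached as far as the arm can. A call is refused whole if a number of a shift passes 4.17 or a number of a turn 7.16, either way. A call with a gripper value outside its range is refused whole. The fingers move at their own pace and stop on an object; "grip_force" is the grip in N (left out, the last holds). Time passes only in rows, so rows that do not move let the fingers close. It gives the time, the measured TCP pose, the force, the opening and the grip force at its end, in the units of the state.
- robot.get_obs(): the state, without advancing time (a new reading comes with each control period).
- robot.capture(name): name is "scene" or "top" or "wrist"; returns (picture, depth): 384x512x3 uint8, red, green, blue; 384x512 float32, m along the optical axis (not along the pixel's ray), 0 where there is no reading.
- robot.calibration(name): a dict with "vertical_fov" (degrees; the focal length in pixels is half the picture's height over the tangent of half this angle, whatever the lens; pixels are square), "cx", "cy" (the principal point, pixels), "k1" (the pictures are not rectified: a ray, as slopes to the right and down, at radius r is drawn at 1 + k1 r^2 times it, then the intrinsics apply), "R" (3x3) and "t" (3): a world point X has camera coordinates R X + t. Camera axes: x right, y down, z forward; pixel columns grow to the right and rows downward; lengths in m; the calibration is good to about 2 mm. A picture is of the moment at which its call begins: read the wrist's pose just before it. calibration takes no time and is no camera call; for the wrist camera it gives the pose at the moment of the call.
- robot.finish_job(): hands the job in; it is judged then, once.
The state is a dict: "clock": time; "qpos": joint angles; "dq": joint speeds; "effort": joint torques, N m; "eef_pos": TCP position; "tool_rot": TCP orientation; "wrist_force": force on the tool from outside, world axes, zero at the start; "moment": the same for the moment, N m; "opening": finger opening in m; "grip_force": force on a finger pad.
Only numpy, scipy, OpenCV 4.12 (cv2) and the standard library are available. Lean on these libraries where they do the work, as an engineer would, in place of code of your own. Each camera call takes 0.05 s, during which the arm holds its last target. There are 200 camera calls.

## Working session

There is one attempt and no reset: what is moved stays moved. The work goes in short steps, Python scripts to look and compute and a tool call to move; the robot and the scene stay as the last step left them, time stands still between calls to the robot, and variables do not carry over. Pictures are saved under pics/ and viewed, at most 10 in all, crops included, and the job is handed in when it is done.

Besides the shell and the picture viewer there is one more tool, called after "Request:" as name([rows], argument=value, ...), one row to a line, values as JSON. send_rows: Moves the arm, as the interface text tells. Its arguments: {"type":"object","properties":{"plan":{"type":"array"},"grip_force":{"type":"number"}},"required":["plan"]}

```bash
mkdir -p pics
cat > h.py <<'E'
import numpy as np, cv2
from station import robot
def cap(n):
    o=robot.get_obs(); c=robot.calibration(n); p,d=robot.capture(n); return p,d,c,o
def f(c): return 192/np.tan(np.radians(c["vertical_fov"])/2)
def ray(c,u,v):
    F=f(c); x=(u-c["cx"])/F; y=(v-c["cy"])/F; a,b=x,y
    for _ in range(20):
        s=1+c["k1"]*(a*a+b*b); a,b=x/s,y/s
    R=np.array(c["R"]);t=np.array(c["t"]); return -R.T@t, R.T@np.array([a,b,1.0])
def onz(c,u,v,z):
    o,d=ray(c,u,v); return o+d*(z-o[2])/d[2]
def proj(c,X):
    q=np.array(c["R"])@np.array(X)+np.array(c["t"]); a,b=q[0]/q[2],q[1]/q[2]; s=1+c["k1"]*(a*a+b*b)
    return f(c)*a*s+c["cx"], f(c)*b*s+c["cy"]
def cloud(c,d):
    v,u=np.mgrid[0:384,0:512]; o,r=ray1(c,u,v); return o+r*d[...,None]
def ray1(c,u,v):
    F=f(c); x=(u-c["cx"])/F; y=(v-c["cy"])/F; a,b=x,y
    for _ in range(20):
        s=1+c["k1"]*(a*a+b*b); a,b=x/s,y/s
    R=np.array(c["R"]);t=np.array(c["t"]); return -R.T@t, np.stack([a,b,np.ones_like(a)],-1)@R
def save(n,p): cv2.imwrite("pics/"+n,p[...,::-1])
def st():
    o=robot.get_obs()
    print({k:np.round(o[k],4).tolist() for k in ("clock","eef_pos","tool_rot","wrist_force","opening","grip_force","qpos")})
E
python3 - <<'E'
from h import *
st()
for n in("top","scene"):
    p,d,c,o=cap(n); np.savez(n,p=p,d=d); save(n+".png",p); print(n,c)
E
```

```text
{'clock': 0.0, 'eef_pos': [0.3041, -0.602, 0.249], 'tool_rot': [-179.8884, 0.0036, 26.8016], 'wrist_force': [0.1391, 0.0885, -0.8444], 'opening': 0.0853, 'grip_force': 0.0, 'qpos': [61.5413, 26.8973, -2.7825, 87.8733, 1.3794, 65.3746, -4.7163]}
top {'vertical_fov': 53.30805464177464, 'cx': 250.5125387334337, 'cy': 197.15947026560144, 'k1': -0.09819380878823163, 'R': array([[-0.01278858, -0.99989046, -0.00745124],
       [-0.9976718 ,  0.01325872, -0.06689687],
       [ 0.06698834,  0.00657838, -0.99773207]]), 't': array([0.08548034, 0.52173022, 1.49887351])}
scene {'vertical_fov': 46.460209586169, 'cx': 259.8687930768363, 'cy': 190.48663014715473, 'k1': -0.002530474259864, 'R': array([[ 0.57633519, -0.81708005, -0.01476274],
       [-0.61685622, -0.42311436, -0.6636736 ],
       [ 0.53602813,  0.39160493, -0.74787661]]), 't': array([-0.25027888,  0.40859395,  1.44908234])}
```

View pics/top.png

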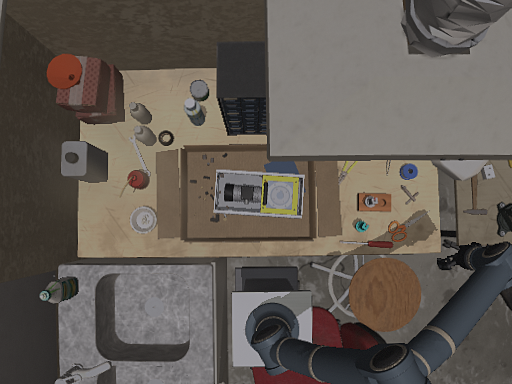

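View pics/scene.png

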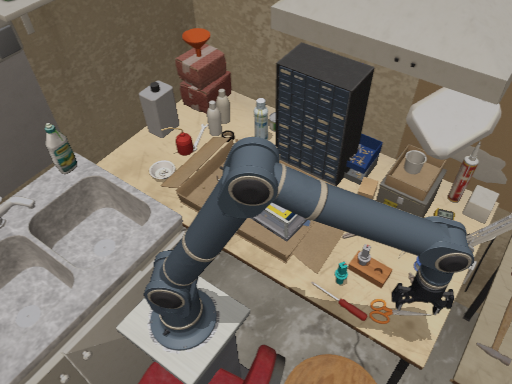

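Top view: the gear unit is at about (258,193) with its yellow guard at (282,194), and the wooden block with the grey shaft is at (374,202). Candidates for the shaft are the grey one in the block (374,202; scene 365,255) and the turquoise one (361,226; scene 342,270). By the description I choose the grey one and check it in a crop.

Run:
```python
from h import *
z=np.load("top.npz");p,d=z["p"],z["d"]
a=cv2.resize(p[150:250,205:315],None,fx=5,fy=5,interpolation=cv2.INTER_CUBIC)
b=cv2.resize(p[150:250,340:398],None,fx=5,fy=5,interpolation=cv2.INTER_CUBIC)[:, :250]
save("c1.png",np.hstack([a,b]))
c=robot.calibration("top"); P=cloud(c,d)
for u,v in [(282,194),(269,194),(240,193),(374,202),(361,226),(345,170),(400,100),(243,90),(143,219),(170,200),(258,235)]: print(u,v,np.round(P[v,u],3))
hsv=cv2.cvtColor(p,cv2.COLOR_RGB2HSV)
m=((hsv[...,0]>22)&(hsv[...,0]<34)&(hsv[...,1]>150)).astype(np.uint8); m[:,:255]=0;m[:,310:]=0;m[:170]=0;m[222:]=0
v,u=np.nonzero(m); print(len(u)); r=cv2.minAreaRect(np.c_[u,v].astype(np.float32)); print(r)
for q in cv2.boxPoints(r): print(np.round(onz(c,*q,0.111),4))
h=((P[...,2]>.128)&(P[...,2]<.17)); h[:,:250]=0;h[:,310:]=0;h[:165]=0;h[225:]=0
v,u=np.nonzero(h);print("handle",len(u), u.min(),u.max(),v.min(),v.max(),P[h].mean(0))
m=((hsv[...,0]<14)&(hsv[...,1]>110)&(hsv[...,2]>90)).astype(np.uint8); m[:,:352]=0;m[:,394:]=0;m[:188]=0;m[216:]=0
v,u=np.nonzero(m); r=cv2.minAreaRect(np.c_[u,v].astype(np.float32)); print(r)
B=[onz(c,*q,0.032) for q in cv2.boxPoints(r)]; print(np.round(B,4),np.round(np.mean(B,0),4))
s=(P[...,2]>.1)&(P[...,2]<.14); s[:,:352]=0;s[:,394:]=0;s[:185]=0;s[240:]=0
v,u=np.nonzero(s);print("sq",list(zip(u,v)), P[s].mean(0))
```

```text
282 194 [ 0.527 -0.04   0.108]
269 194 [0.527 0.009 0.11 ]
240 193 [0.535 0.118 0.083]
374 202 [ 0.492 -0.381  0.123]
361 226 [ 0.403 -0.335  0.101]
345 170 [ 0.631 -0.308 -0.013]
400 100 [ 0.636 -0.196  0.874]
243 90 [0.8   0.093 0.467]
143 219 [0.441 0.509 0.019]
170 200 [0.513 0.39  0.062]
258 235 [0.373 0.051 0.005]
180
((279.1260986328125, 194.29290771484375), (35.8272705078125, 37.02531814575195), 3.2704880237579346)
[0.4618 0.0429 0.111 ]
[0.5997 0.033  0.111 ]
[ 0.5903 -0.1006  0.111 ]
[ 0.4524 -0.0898  0.111 ]
handle 89 263 267 182 204 [0.5276337  0.02498127 0.14806173]
((374.5, 201.5), (17.0, 31.0), 90.0)
[[ 0.5326 -0.3506  0.032 ]
 [ 0.531  -0.4758  0.032 ]
 [ 0.4635 -0.4733  0.032 ]
 [ 0.4654 -0.3485  0.032 ]] [ 0.4982 -0.412   0.032 ]
sq [(np.int64(373), np.int64(198)), (np.int64(374), np.int64(198)), (np.int64(375), np.int64(198)), (np.int64(376), np.int64(198)), (np.int64(377), np.int64(198)), (np.int64(371), np.int64(199)), (np.int64(372), np.int64(199)), (np.int64(373), np.int64(199)), (np.int64(374), np.int64(199)), (np.int64(375), np.int64(199)), (np.int64(376), np
[... 1623 characters left out ...]
(361), np.int64(226)), (np.int64(362), np.int64(226)), (np.int64(363), np.int64(226)), (np.int64(364), np.int64(226)), (np.int64(365), np.int64(226)), (np.int64(366), np.int64(226)), (np.int64(367), np.int64(226)), (np.int64(368), np.int64(226)), (np.int64(362), np.int64(227)), (np.int64(363), np.int64(227)), (np.int64(364), np.int64(227)), (np.int64(365), np.int64(227)), (np.int64(366), np.int64(227)), (np.int64(367), np.int64(227)), (np.int64(363), np.int64(228)), (np.int64(364), np.int64(228)), (np.int64(365), np.int64(228)), (np.int64(366), np.int64(228)), (np.int64(367), np.int64(228)), (np.int64(365), np.int64(229)), (np.int64(366), np.int64(229))] [ 0.4524411  -0.36600159  0.11240822]
```

View pics/c1.png

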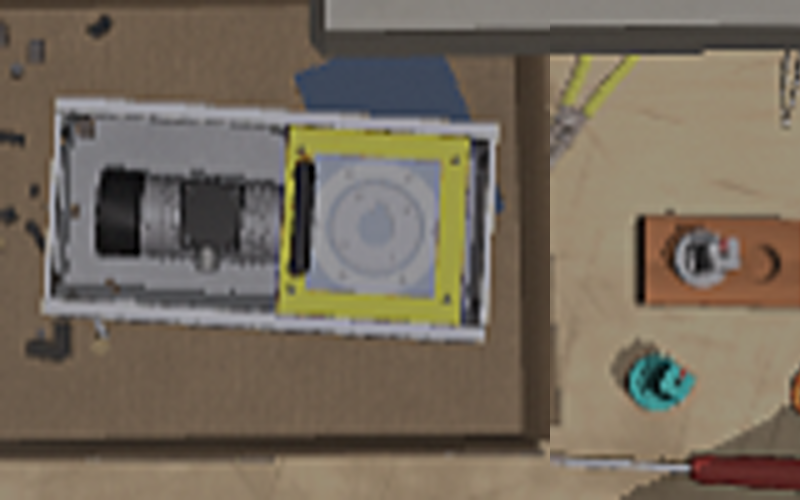

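The crop confirms it: the grey steel shaft stands in the left hole of the wooden block at (374,202), with its red mark on the right (world -y). The turquoise one at (361,226) is the decoy. The handle bar is at about (265,193), which is world (0.528, 0.025), and the drive yaw is about -4°.

Request:
send_rows([
  [[0, 0, 6.16, 0, 0, 0, 1], [0, 0, 6.16, 0, 0, 0, 1], [0, 0, 6.16, 0, 0, 0, 1], [0, 0, 6.16, 0, 0, 0, 1], [0, 0, 6.16, 0, 0, 0, 1], [0, 0, 0, 1, -3.5, 0, 1], [0, 0, 0, 1, -3.5, 0, 1], [0, 0, 0, 1, -3.5, 0, 1], [0, 0, 0, 1, -3.5, 0, 1], [0, 0, 0, 1, -3.5, 0, 1], [0, 0, 0, 1, -3.5, 0, 1], [0, 0, 0, 1, -3.5, 0, 1]],
], grip_force=60)

```text
clock: 1.1
eef_pos: [0.3914, -0.361, 0.2497]
tool_rot: [-180.0, 0.0, -4.0]
wrist_force: [-0.2, -0.1, -1.0]
opening: 0.0855
grip_force: 0.0
```

Request:
send_rows([
  [[0, 0, 0, 1, -3.5, 0, 1], [0, 0, 0, 1, -3.5, 0, 1], [0, 0, 0, 1, -3.5, 0, 1], [0, 0, 0, 1, -3.5, 0, 1], [0, 0, 0, 1, -3.5, 0, 1], [0, 0, 0, 1, -3.5, 0, 1], [0, 0, 0, 1, -3.5, 0, 1], [0, 0, 0, 1, -3.5, 0, 1], [0, 0, 0, 1, -3.5, 0, 1], [0, 0, 0, 0, 0, 0, 1]],
])

```text
clock: 1.93
eef_pos: [0.5048, -0.0466, 0.2501]
tool_rot: [-179.7, -0.1, -3.3]
wrist_force: [0.1, 0.0, 0.2]
opening: 0.0851
grip_force: 0.0
```

Run:
```python
from h import *
p,d,c,o=cap("wrist"); np.savez("w1",p=p,d=d); save("w1.png",p)
P=cloud(c,d); print("cam",-np.array(c["R"]).T@c["t"],c["R"][2],c["vertical_fov"])
m=(P[...,2]>.128)&(P[...,2]<.165)&(d>0)
v,u=np.nonzero(m); print(len(u),u.min(),u.max(),v.min(),v.max())
Q=P[m]; Q=Q[(abs(Q[:,0]-.528)<.06)&(abs(Q[:,1]-.025)<.05)]; print(len(Q))
if len(Q): print(Q.min(0),Q.max(0),cv2.minAreaRect((Q[:,:2]*1000).astype(np.float32)), np.median(Q[:,2]))
st()
```

```text
cam [ 0.58487461 -0.05225946  0.37352547] [-0.31402221  0.02325543 -0.94913078] 69.08521825333773
1657 157 182 125 218
1657
[0.48965649 0.01392821 0.12859356] [0.57067851 0.03240358 0.15031086] ((530.1365356445312, 23.455368041992188), (14.757292747497559, 80.85648345947266), 85.80873107910156) 0.14780419129865835
{'clock': 1.9833, 'eef_pos': [0.5038, -0.0505, 0.2499], 'tool_rot': [-179.9078, 0.0006, -3.5254], 'wrist_force': [-0.2446, -0.751, 0.3118], 'opening': 0.0853, 'grip_force': 0.0, 'qpos': [13.4639, 11.8804, -14.4158, 109.767, 3.3292, 58.7533, -95.909]}
```

View pics/w1.png

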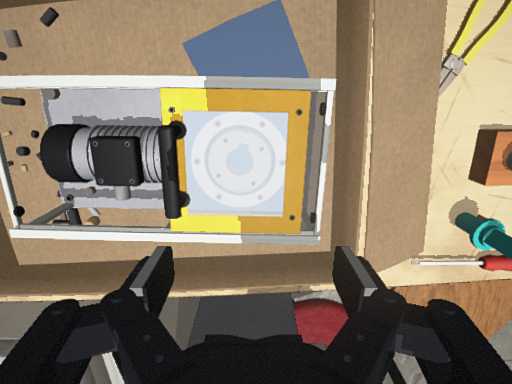

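The wrist view shows the handle bar at (173,170) and the hub, behind the pane, at (240,160). The refined handle position is (0.530, 0.0235).

Request:
send_rows([
  [[0, 0, 0.6, 0.71, -2.5, 0, 1], [0, 0, 0, 0.71, -2.5, 0, 1], [0, 0, 0, 0.71, -2.5, 0, 1], [0, 0, 0, 0, 0, 2, 1], [0, 0, 0, 0, 0, 2.5, 1], [0, 0, 0, 0, 0, 2.5, 1], [0, 0, 0, 0, 0, 2.2, 0.4], [0, 0, 0, 0, 0, 1.5, -0.2], [0, 0, 0, 0, 0, 0, -1], [0, 0, 0, 0, 0, 0, -1], [0, 0, 0, 0, 0, 0, -1], [0, 0, 0, 0, 0, 0, -1]],
], grip_force=40)

```text
clock: 2.98
eef_pos: [0.5308, 0.0189, 0.1444]
tool_rot: [-179.9, -0.1, -4.6]
wrist_force: [-2.3, 0.1, 4.9]
opening: 0.0133
grip_force: 43.2
```

Request:
send_rows([
  [[0, 0, 0, 0, -1, -0.05, -1], [0, 0, 0, 0, -1.4, -0.05, -1], [0, 0, 0, 0, -1.4, 0, -1], [0, 0, 0, 0, -1.4, 0, -1], [0, 0, 0, 0, -1.4, 0, -1], [0, 0, 0, 0, -1.4, 0, -1], [0, 0, 0, 0, -1.4, 0, -1], [0, 0, 0, 0, -1, 0, -1], [0, 0, 0, 0, -0.8, 0, -1], [0, 0, 0, 0, -0.5, 0, -1]],
])

```text
clock: 3.82
eef_pos: [0.5398, 0.1355, 0.1444]
tool_rot: [180.0, -0.1, -4.6]
wrist_force: [0.2, -2.3, 0.3]
opening: 0.0128
grip_force: 41.8
```

Request:
send_rows([
  [[0, 0, 0, 0, -0.5, 0, -1], [0, 0, 0, 0, -0.5, 0, -1], [0, 0, 0, 0, -0.5, 0, -1], [0, 0, 0, 0, -0.5, 0, -1], [0, 0, 0, 0, 0, 0, -1]],
])

```text
clock: 4.23
eef_pos: [0.5414, 0.1564, 0.1444]
tool_rot: [-179.9, -0.1, -4.5]
wrist_force: [1.1, -0.2, 1.6]
opening: 0.0128
grip_force: 42.1
```

Request:
send_rows([
  [[0, 0, 0, 0, -0.3, 0, -1], [0, 0, 0, 0, -0.3, 0, -1], [0, 0, 0, 0, -0.3, 0, -1], [0, 0, 0, 0, -0.3, 0, -1]],
])

```text
clock: 4.57
eef_pos: [0.5422, 0.1668, 0.1444]
tool_rot: [180.0, -0.0, -4.6]
wrist_force: [-0.6, -3.1, 5.9]
opening: 0.0131
grip_force: 42.5
```

Request:
send_rows([
  [[0, 0, 0, 0, -0.3, 0, -1], [0, 0, 0, 0, -0.3, 0, -1], [0, 0, 0, 0, -0.2, 0, -1], [0, 0, 0, 0, 0, 0, -1]],
])

```text
clock: 4.9
eef_pos: [0.5423, 0.1687, 0.1443]
tool_rot: [179.4, 0.1, -4.8]
wrist_force: [-3.4, -14.7, 12.5]
opening: 0.0129
grip_force: 43.4
```

Request:
send_rows([
  [[0, 0, 0, 0, 0.2, 0, -0.3], [0, 0, 0, 0, 0, 0, 0], [0, 0, 0, 0, 0, 0, 0.1], [0, 0, 0, 0, 0, -2.5, 0.2], [0, 0, 0, 0, 0, -3, 0.5], [0, 0, 0, -0.3, 0.5, -3, 1], [0, 0, 0, -0.3, 3, -2, 1], [0, 0, 0, -0.3, 3.6, 0, 1], [0, 0, 0, -0.3, 3.6, 0, 1], [0, 0, 0, -0.3, 3.6, 0, 1], [0, 0, 0, -0.3, 3.6, 0, 1], [0, 0, 0, 0, 3, 0, 1]],
])

```text
clock: 5.9
eef_pos: [0.5069, -0.0356, 0.2489]
tool_rot: [-180.0, 0.0, -4.6]
wrist_force: [-0.4, -0.5, -0.2]
opening: 0.0853
grip_force: 0.0
```

Run:
```python
from h import *
p,d,c,o=cap("wrist"); np.savez("w2",p=p,d=d)
st(); P=cloud(c,d)
print("hub px",proj(c,[.526,-.042,.091]))
h=(P[...,2]>.128)&(P[...,2]<.16)&(P[...,1]>.1)
Q=P[h];print(len(Q)); 
if len(Q): print(cv2.minAreaRect((Q[:,:2]*1000).astype(np.float32)))
u,v=map(int,proj(c,[.526,-.042,.091]))
save("w2.png",np.hstack([cv2.resize(p[max(0,v-60):v+60,max(0,u-60):u+60],(400,400),interpolation=cv2.INTER_CUBIC),cv2.resize(p,(400,400))])); print(u,v)
```

```text
{'clock': 5.95, 'eef_pos': [0.5067, -0.0426, 0.2487], 'tool_rot': [179.7671, 0.0195, -5.1089], 'wrist_force': [-0.8265, -5.472, -0.9627], 'opening': 0.0856, 'grip_force': 0.0, 'qpos': [10.7062, 12.0207, -12.5087, 109.6686, 3.2951, 58.6765, -98.3621]}
hub px (np.float64(257.4841007408528), np.float64(162.45759388571827))
2032
((541.544677734375, 167.51760864257812), (15.172442436218262, 81.52692413330078), 85.00154876708984)
257 162
```

View pics/w2.png

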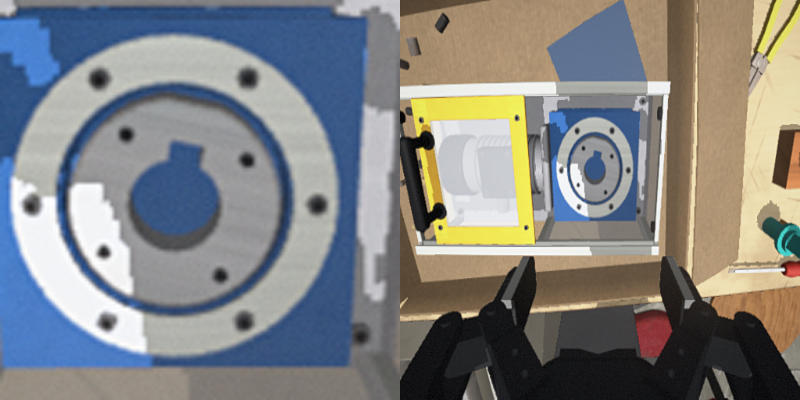

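The wrist view shows the guard open with its handle at y 0.1675. The hub is exposed with its bore at about pixel (249,163) and the keyway pointing up and slightly right, at (253,147). I'll measure it from a settled picture.

Run:
```python
from h import *
from scipy.optimize import least_squares
p,d,c,o=cap("wrist"); st(); np.save("hubcal.npy",c,allow_pickle=True)
hsv=cv2.cvtColor(p,cv2.COLOR_RGB2HSV).astype(int)
v,u=np.mgrid[0:384,0:512]; O,r=ray1(c,u,v); X=O+r*((.091-O[2])/r[...,2])[...,None]
# hub face: grey
g=(hsv[...,1]<60)&(hsv[...,2]>120)
c0=X[163,249][:2] if False else np.array(onz(c,*proj(c,[.526,-.042,.091]),.091))[:2]
for it in range(3):
    dist=np.hypot(X[...,0]-c0[0],X[...,1]-c0[1])
    blob=((hsv[...,1]>90)&(dist<.022)).astype(np.uint8)
    n,l,s,ce=cv2.connectedComponentsWithStats(blob); k=1+np.argmax(s[1:,4]); B=l==k
    c0=X[B][:,:2].mean(0)
print("blob",s[k],c0)
crop=p[125:200,212:295]; save("hubcrop.png",cv2.resize(np.hstack([crop,np.repeat((B[125:200,212:295,None]*255).astype(np.uint8),3,2)]),None,fx=4.5,fy=4.5,interpolation=cv2.INTER_NEAREST))
# outer ring: grey<->blue groove at hub radius 33: radial profile
th=np.radians(np.arange(0,360,5)); E=[];K=[]
gray=p.astype(float).mean(2).astype(np.float32); sat=hsv[...,1].astype(np.float32)
def samp(img,x,y):
    q=np.array([proj(c,[a,b,.091]) for a,b in zip(x,y)],np.float32); return cv2.remap(img,q[:,0].copy(),q[:,1].copy(),cv2.INTER_LINEAR).ravel()
rr=np.arange(.027,.038,.0002); rb=np.arange(.009,.026,.0002)
for t in th:
    a=samp(sat,c0[0]+rr*np.cos(t),c0[1]+rr*np.sin(t)); i=np.argmax(np.gradient(cv2.blur(a[None].T,(1,5)).ravel())); E.append(c0+rr[i]*np.array([np.cos(t),np.sin(t)]))
    b=samp(gray,c0[0]+rb*np.cos(t),c0[1]+rb*np.sin(t)); i=np.argmax(np.gradient(cv2.blur(b[None].T,(1,5)).ravel())); K.append(rb[i])
E=np.array(E)
s1=least_squares(lambda q:np.hypot(E[:,0]-q[0],E[:,1]-q[1])-q[2],[*c0,.033],loss="soft_l1",f_scale=.0004); print("outer",s1.x)
K=np.array(K); Eb=c0+K[:,None]*np.c_[np.cos(th),np.sin(th)]
s2=least_squares(lambda q:np.hypot(Eb[:,0]-q[0],Eb[:,1]-q[1])-q[2],[*c0,.0145],loss="soft_l1",f_scale=.0004); print("bore",s2.x)
D=X[B][:,:2]-s2.x[:2]; R=np.hypot(*D.T); m=(R>.0165)&(R<.0195); print("key ang",np.degrees(np.arctan2(*D[m].mean(0)[::-1])),m.sum())
D=X[B][:,:2]-s1.x[:2]; R=np.hypot(*D.T); m=(R>.0165)&(R<.0195); print("key ang",np.degrees(np.arctan2(*D[m].mean(0)[::-1])),m.sum())
```

```text
{'clock': 6.0, 'eef_pos': [0.5072, -0.0393, 0.2487], 'tool_rot': [179.8903, 0.0048, -5.0799], 'wrist_force': [0.0412, -0.043, 0.7469], 'opening': 0.0856, 'grip_force': 0.0, 'qpos': [10.5662, 12.0538, -12.7008, 109.6317, 3.2084, 58.659, -98.6142]}
blob [229 145  26  28 486] [ 0.52967139 -0.03413361]
outer [ 0.52611829 -0.03314029  0.03338612]
bore [ 0.52611745 -0.03303896  0.01471295]
key ang -16.831481666567697 24
key ang -16.51701722458689 24
```

View pics/hubcrop.png

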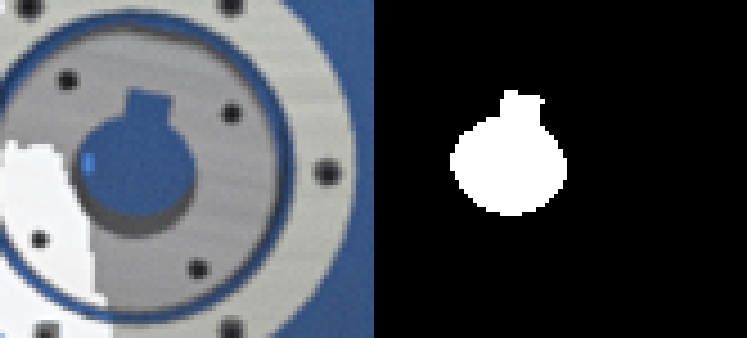

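The crop shows the bore cleanly, with the keyway on the upper side. The hub is at (0.5261, -0.0331) and the keyway points at about -16.7°. Next I look at the shaft.

Request:
send_rows([
  [[0, 0, 0, 0, 3, -0.5, 1], [0, 0, 0, 0, 3.5, -0.5, 1], [0, 0, 0, 0, 3.5, -0.5, 1], [0, 0, 0, 0, 3.5, -0.5, 1], [0, 0, 0, 0, 3.5, -0.5, 1], [0, 0, 0, 0, 3.5, -0.5, 1], [0, 0, 0, 0, 3.5, 0, 1], [0, 0, 0, 0, 3.5, 0, 1], [0, 0, 0, 0, 3.5, 0, 1], [0, 0, 0, 0, 3.5, 0, 1], [0, 0, 0, 0, 0, 0, 1], [0, 0, 0, 0, 0, 0, 1]],
])

```text
clock: 7.0
eef_pos: [0.4803, -0.3791, 0.2781]
tool_rot: [-180.0, 0.0, -4.7]
wrist_force: [0.2, 1.5, 0.3]
opening: 0.0855
grip_force: 0.0
```

Run:
```python
from h import *
st(); p,d,c,o=cap("wrist"); np.savez("w3",p=p,d=d); np.save("w3c.npy",c,allow_pickle=True); P=cloud(c,d)
u,v=map(int,proj(c,[.492,-.382,.121])); print(u,v)
v0=max(0,v-45);u0=max(0,u-60); save("w3.png",cv2.resize(p[v0:v0+90,u0:u0+120],None,fx=6,fy=6,interpolation=cv2.INTER_CUBIC)); print(u0,v0)
m=(P[...,2]>.114)&(P[...,2]<.130)&(abs(P[...,0]-.492)<.03)&(abs(P[...,1]+.382)<.03)
Q=P[m]; print(len(Q),np.median(Q,0),cv2.minAreaRect((Q[:,:2]*1000).astype(np.float32)))
hsv=cv2.cvtColor(p,cv2.COLOR_RGB2HSV); r=m&((hsv[...,0]<8)|(hsv[...,0]>172))&(hsv[...,1]>120); print("red",r.sum(),P[r].mean(0))
vv,uu=np.nonzero(m); R=cv2.minAreaRect(np.c_[uu,vv].astype(np.float32)); B=np.array([onz(c,*q,.121) for q in cv2.boxPoints(R)]); print(np.round(B,4),B.mean(0))
```

```text
{'clock': 7.0, 'eef_pos': [0.4803, -0.3791, 0.2781], 'tool_rot': [-179.9551, 0.0147, -4.7471], 'wrist_force': [0.2016, 1.4904, 0.2734], 'opening': 0.0855, 'grip_force': 0.0, 'qpos': [35.3711, 19.6648, -1.3428, 94.8982, 0.4616, 65.4776, -60.8324]}
254 169
194 124
467 [ 0.49961457 -0.38473816  0.12022127] ((498.82550048828125, -384.8428649902344), (22.530250549316406, 21.933589935302734), 6.60310697555542)
red 27 [ 0.50674167 -0.38337522  0.12017356]
[[ 0.5098 -0.3729  0.121 ]
 [ 0.512  -0.3944  0.121 ]
 [ 0.4894 -0.397   0.121 ]
 [ 0.487  -0.375   0.121 ]] [ 0.49953308 -0.3847838   0.121     ]
```

View pics/w3.png

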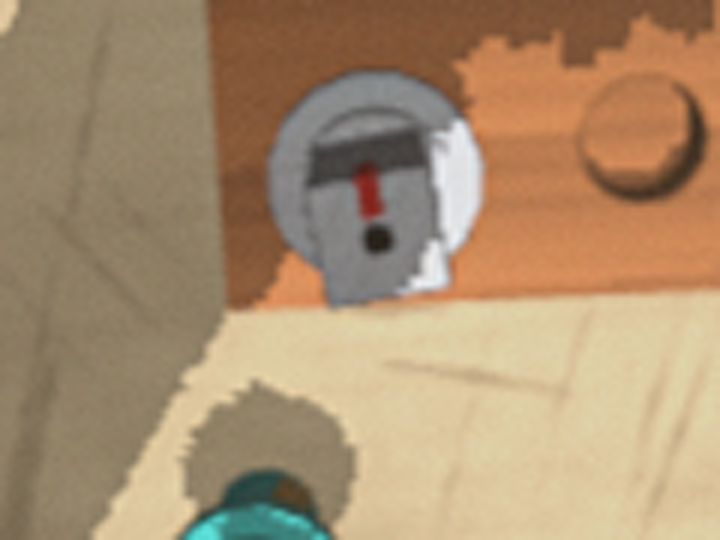

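The crop shows the steel shaft's square top at about (257,163) in the full picture, with the red mark pointing up (+x). Its centre is (0.4995, -0.3848) and its yaw is about 6.3°. I turn, centre and descend.

Request:
send_rows([
  [[0, 0, -5.5, 0, 0, 0, 1], [0, 0, -5.5, 0, 0, 0, 1], [0, 0, 0, 0.9, 0.4, 0, 1], [0, 0, 0, 0.9, 0.4, 2, 1], [0, 0, 0, 0, 0, 3, 1], [0, 0, 0, 0, 0, 3, 1], [0, 0, 0, 0, 0, 2, 1], [0, 0, 0, 0, 0, 1, 1], [0, 0, 0, 0, 0, 0, 1], [0, 0, 0, 0, 0, 0, 1]],
])

```text
clock: 7.88
eef_pos: [0.5002, -0.3833, 0.1694]
tool_rot: [180.0, -0.1, 6.4]
wrist_force: [0.3, -0.1, 0.8]
opening: 0.0851
grip_force: 0.0
```

Run:
```python
from h import *
st()
```

```text
{'clock': 7.8833, 'eef_pos': [0.5002, -0.3833, 0.1694], 'tool_rot': [179.9979, -0.0519, 6.4364], 'wrist_force': [0.309, -0.0628, 0.833], 'opening': 0.0851, 'grip_force': 0.0, 'qpos': [36.1856, 27.0605, -3.4623, 98.9478, 1.9071, 54.0079, -51.5819]}
```

Request:
send_rows([
  [[0, 0, 0, -0.06, 0.13, 1.5, 1], [0, 0, 0, 0, 0, 2.5, 1], [0, 0, 0, 0, 0, 2, 1], [0, 0, 0, 0, 0, 1, 0.6], [0, 0, 0, 0, 0, 0.1, 0], [0, 0, 0, 0, 0, 0, -0.3], [0, 0, 0, 0, 0, 0, -1], [0, 0, 0, 0, 0, 0, -1], [0, 0, 0, 0, 0, 0, -1], [0, 0, 0, 0, 0, 0, -1], [0, 0, 0, 0, 0, 0, -1]],
], grip_force=80)

```text
clock: 8.8
eef_pos: [0.4995, -0.3855, 0.0999]
tool_rot: [179.9, -0.1, 6.4]
wrist_force: [-1.2, 2.1, 6.0]
opening: 0.0213
grip_force: 77.9
```

Run:
```python
from h import *
st()
```

```text
{'clock': 8.8, 'eef_pos': [0.4995, -0.3855, 0.0999], 'tool_rot': [179.93, -0.1297, 6.4127], 'wrist_force': [-1.2195, 2.0829, 6.0309], 'opening': 0.0213, 'grip_force': 77.8699, 'qpos': [36.2548, 31.7554, -3.3183, 101.8034, 2.3718, 46.3643, -51.7878]}
```

Request:
send_rows([
  [[0, 0, 0, 0, 0, -1, -1], [0, 0, 0, 0, 0, -2, -1], [0, 0, 0, 0, 0, -3, -1], [0, 0, 0, 0, 0, -3, -1], [0, 0, 0, 0, 0, -3, -1], [0, 0, 0, 0, 0, -1.5, -1], [0, 0, 5.8, 0, 0, 0, -1], [0, 0, 5.8, 0, 0, 0, -1], [0, 0, 5.8, 0, 0, 0, -1], [0, 0, 5.7, 0, 0, 0, -1], [0, 0, 0, 0, 0, 0, -1]],
])

```text
clock: 9.72
eef_pos: [0.4975, -0.385, 0.2325]
tool_rot: [-180.0, 0.1, -16.8]
wrist_force: [-0.6, 0.5, -5.1]
opening: 0.0212
grip_force: 79.4
```

Request:
send_rows([
  [[0, 0, 0, -0.38, -1.7, 0, -1], [0, 0, 0, -0.6, -2.75, 0, -1], [0, 0, 0, -0.75, -3.4, 0, -1], [0, 0, 0, -0.75, -3.4, 0, -1], [0, 0, 0, -0.75, -3.4, 0, -1], [0, 0, 0, -0.75, -3.4, 0, -1], [0, 0, 0, -0.75, -3.4, 0, -1], [0, 0, 0, -0.75, -3.4, 0, -1], [0, 0, 0, -0.75, -3.4, 0, -1], [0, 0, 0, -0.75, -3.4, 0, -1], [0, 0, 0, -0.5, -1.8, 0, -1], [0, 0, 0, 0, 0, 0, -1]],
])

```text
clock: 10.72
eef_pos: [0.5225, -0.037, 0.233]
tool_rot: [-179.8, 0.1, -16.0]
wrist_force: [0.2, -0.6, -4.6]
opening: 0.0209
grip_force: 79.7
```

Run:
```python
from h import *
st()
p,d,c,o=cap("wrist"); save("w4.png",cv2.resize(p[60:330,120:390],(600,600)))
p,d,c,o=cap("wrist");st(); 
P=cloud(c,d); h=(P[...,2]>.128)&(P[...,2]<.16)&(P[...,1]>.1)&(abs(P[...,0]-.54)<.06); print(h.sum(), P[h].mean(0) if h.any() else 0)
```

```text
{'clock': 10.7167, 'eef_pos': [0.5225, -0.037, 0.233], 'tool_rot': [-179.8304, 0.0812, -16.0158], 'wrist_force': [0.1717, -0.6079, -4.6478], 'opening': 0.0209, 'grip_force': 79.6528, 'qpos': [6.2243, 14.0953, -7.944, 109.0714, 2.0779, 57.007, -108.632]}
{'clock': 10.8167, 'eef_pos': [0.5224, -0.0429, 0.2329], 'tool_rot': [179.95, 0.0306, -16.4482], 'wrist_force': [0.6433, -1.1649, -5.3178], 'opening': 0.0208, 'grip_force': 79.6487, 'qpos': [6.4421, 14.1141, -7.5824, 109.0556, 2.2445, 57.0131, -108.586]}
1913 [0.54199629 0.16434886 0.14479275]
```

View pics/w4.png

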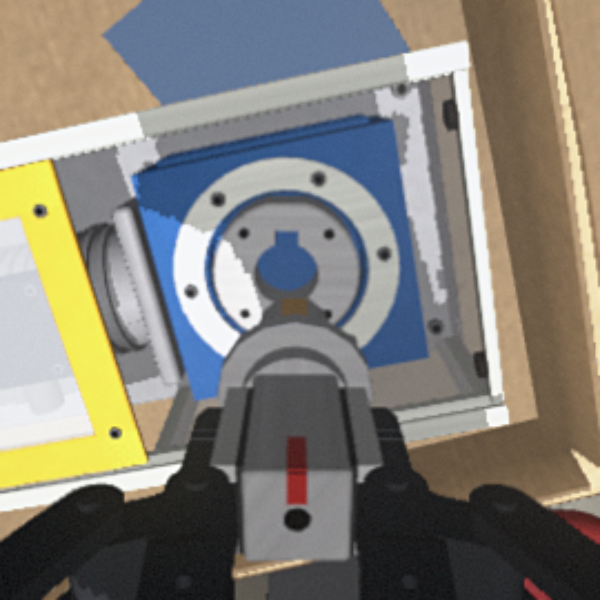

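The picture shows the shaft in the grip with its red mark and brass key in line with the keyway at (288,240), and the hub bore at (287,268). I correct the position and lower to just above the hub.

Request:
send_rows([
  [[0, 0, 0.3, 0.08, -0.5, 0, -1], [0, 0, 0, 0, -0.5, 0.5, -1], [0, 0, 0, 0, 0, 1.5, -1], [0, 0, 0, 0, 0, 1, -1], [0, 0, 0, 0, 0, 0.8, -1], [0, 0, 0, 0, 0, 0, -1], [0, 0, 0, 0, 0, 0, -1], [0, 0, 0, 0, 0, 0, -1], [0, 0, 0, 0, 0, 0, -1]],
])

```text
clock: 11.57
eef_pos: [0.5271, -0.0343, 0.1957]
tool_rot: [-180.0, -0.1, -17.0]
wrist_force: [-0.6, 0.7, -5.6]
opening: 0.021
grip_force: 79.5
```

Run:
```python
from h import *
st()
```

```text
{'clock': 11.5667, 'eef_pos': [0.5271, -0.0343, 0.1957], 'tool_rot': [-179.9787, -0.08, -17.0108], 'wrist_force': [-0.6077, 0.711, -5.5772], 'opening': 0.021, 'grip_force': 79.4706, 'qpos': [5.5055, 16.8056, -7.6999, 110.947, 2.812, 52.3412, -110.5957]}
```

Request:
send_rows([
  [[0, 0, -0.3, -0.13, -0.09, 0.4, -1], [0, 0, 0, 0, 0, 0.6, -1], [0, 0, 0, 0, 0, 0.5, -1], [0, 0, 0, 0, 0, 0.4, -1], [0, 0, 0, 0, 0, 0.4, -1], [0, 0, 0, 0, 0, 0.3, -1], [0, 0, 0, 0, 0, 0, -1], [0, 0, 0, 0, 0, 0, -1]],
])

```text
clock: 12.23
eef_pos: [0.5256, -0.0329, 0.1688]
tool_rot: [180.0, 0.0, -16.7]
wrist_force: [0.8, -0.1, -3.8]
opening: 0.0213
grip_force: 79.6
```

The nose is 8 mm inside with no contact force. I continue to the key.

Request:
send_rows([
  [[0, 0, 0, 0, 0, 0.4, -1], [0, 0, 0, 0, 0, 0.4, -1], [0, 0, 0, 0, 0, 0.3, -1], [0, 0, 0, 0, 0, 0.2, -1], [0, 0, 0, 0, 0, 0.2, -1], [0, 0, 0, 0, 0, 0.2, -1], [0, 0, 0, 0, 0, 0.2, -1], [0, 0, 0, 0, 0, 0, -1]],
])

```text
clock: 12.9
eef_pos: [0.5254, -0.033, 0.1496]
tool_rot: [180.0, 0.0, -16.7]
wrist_force: [-0.2, 0.6, -5.3]
opening: 0.0213
grip_force: 79.6
```

Request:
send_rows([
  [[0, 0, 0, 0, 0, 0.3, -1], [0, 0, 0, 0, 0, 0.3, -1], [0, 0, 0, 0, 0, 0.3, -1], [0, 0, 0, 0, 0, 0.3, -1], [0, 0, 0, 0, 0, 0.2, -1], [0, 0, 0, 0, 0, 0.2, -1], [0, 0, 0, 0, 0, 0.2, -1], [0, 0, 0, 0, 0, 0, -1]],
], grip_force=110)

```text
clock: 13.57
eef_pos: [0.5257, -0.033, 0.1323]
tool_rot: [180.0, -0.0, -16.7]
wrist_force: [-2.1, -0.1, 4.7]
opening: 0.0205
grip_force: 108.6
```

Request:
send_rows([
  [[0, 0, 0, 0, 0, 0.15, -1], [0, 0, 0, 0, 0, 0.15, -1], [0, 0, 0, 0, 0, 0, -1], [0, 0, 0, 0, 0, 0, -1]],
])

```text
clock: 13.9
eef_pos: [0.5258, -0.0329, 0.131]
tool_rot: [180.0, -0.0, -16.7]
wrist_force: [-6.6, 0.7, 16.0]
opening: 0.0208
grip_force: 110.0
```

Request:
send_rows([
  [[0, 0, 0, 0, 0, 0.1, -1], [0, 0, 0, 0, 0, 0, -1], [0, 0, 0, 0, 0, 0, -1], [0, 0, 0, 0, 0, 0, -1]],
])

```text
clock: 14.23
eef_pos: [0.5259, -0.0329, 0.131]
tool_rot: [180.0, -0.0, -16.7]
wrist_force: [-8.8, 0.5, 23.1]
opening: 0.0209
grip_force: 111.3
```

Run:
```python
from h import *
p,d,c,o=cap("wrist"); save("w5.png",cv2.resize(p[60:330,120:390],(600,600))); st()
P=cloud(c,d); h=(P[...,2]>.128)&(P[...,2]<.16)&(P[...,1]>.1)&(abs(P[...,0]-.54)<.06); print(h.sum(), P[h].mean(0) if h.any() else 0)
```

```text
{'clock': 14.2833, 'eef_pos': [0.5258, -0.0329, 0.1309], 'tool_rot': [179.989, -0.0488, -16.7186], 'wrist_force': [-8.6911, -0.1955, 22.9688], 'opening': 0.0208, 'grip_force': 111.2753, 'qpos': [5.0086, 21.5339, -7.4688, 114.424, 3.9592, 44.2339, -111.4998]}
0 0
```

View pics/w5.png

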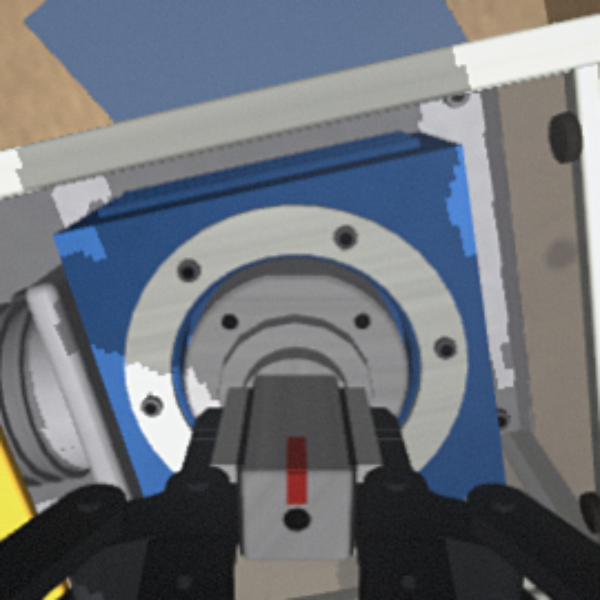

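The last picture shows the shoulder seated flat on the hub at (295,330), key side in line. The height stays at 0.131 as the force rises to 23 N, so the shaft is home. I hand the job in.

```bash
python3 -c "
from station import robot
print(robot.finish_job())"
```

```text
the job is handed in; nothing more can be done
None
```

The job is handed in at 14.3 s: the guard is open against its stop, and the keyed shaft sits fully home in the hub, still gripped and pressed with about 28 N; the hand-in call gave no verdict.

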